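# Gauge a baking tin in a bench caliper

## Task

Check the oblong baking tin on the bench sizing gauge: set it down upright on the gauge's bed, lengthwise and centred between the jaws, and let go of it. Then push the sliding jaw shut on the tin until the tin presses the sprung anvil back and the anvil's pointer stands between the two raised marks (never driving the anvil to its end stop), and press the record button on the gauge fully down once the reading stands. Leave the tin held between the jaws with the pointer still between the marks, and do not disturb the other bakeware or the jar.

Things in the scene. Friction and masses are not known exactly. Their poses are not given: they have to be found in the camera images.
- gauge: Bench sizing gauge fixed to the counter: aluminium bed 12 mm thick. Origin: on the counter under the bed's long centre line; x is the closing direction (sliding jaw to anvil), z up; bed spans x -150 to 205, y -50 to 50 mm. The tin goes on it with its length along x, centred on y = 0. At x 114 to 205 stands a white housing 90 mm wide, top 62 mm above the counter.
- jaw_face (a point): Centre of the sliding jaw's measuring face (56 mm wide, from 14 to 56 mm above the counter, faces gauge +x), 35 mm above the counter. In the gauge's frame its x is -90 mm + joint jaw.
- jaw_back (a point): Point to push, on the back of the steel sliding jaw (faces gauge -x, away from the anvil), 24 mm behind its measuring face, 67 mm above the counter. Jaw: block 24 mm thick, with an upright thumb tab 50 mm wide on top, flush with its back; top 95 mm above the counter.
- jaw (a joint): Slide of the jaw along gauge x, in m: 0 fully open, grows as it closes, at most 0.125. Stiff: about 7 N moves it, and it stays where it is left, even against the anvil's spring. Starts at 0 to 0.035; the gap between the two faces is 175 mm less this value (plus joint anvil).
- anvil_face (a point): Centre of the sprung anvil's face (56 mm wide, 15 to 51 mm above the counter, faces gauge -x), 33 mm above the counter. In the gauge's frame its x is +85 mm + joint anvil.
- anvil (a joint): How far the sprung anvil is pushed back along gauge x, in m: 0 at rest, end stop at 0.016; spring 400 N/m (3 N at 0.0075). The pointer stands clear between the two marks from 0.0045 to 0.0105, best at 0.0075.
- pointer (a point): Dark pointer: crossbar 3 mm thick (x), 16 mm wide, on an arm of the anvil, over the front of the housing's top, 70 mm above the counter, at gauge x 125 mm + joint anvil. The two marks are dark raised bars across the housing's top, 3 mm thick, with a gap in the middle for the pointer, at gauge x 126.5 and 138.5 mm.
- record_top (a point): Centre of the record button's top: grey round push button 30 mm across on the housing's top, behind the marks, at gauge x +178 mm, y 0; pressed straight down, 6 mm travel.
- record (a joint): Travel of the record button, in m: 0 up, 0.006 fully down (5 N); springs back.
- tin: The oblong baking tin to check: open-topped plain steel, 100 mm long (x) x 56 mm wide (y) x 42 mm high, 3 mm walls, about 160 g. Origin: centre of its underside; z up. Stands upright on the counter.
- square_tin: Square steel tin 78 x 78 x 42 mm, a bystander. Origin: centre of its underside.
- ramekin: Round white ceramic bowl 84 mm across, 50 mm high, a bystander. Origin: centre of its underside.
- jar: Amber glass jar 80 mm across, 130 mm high, a bystander beyond the gauge. Origin: centre of its underside.

How it is judged:
On the way, in this order (a step that is already met when the one before it is completed fails the run):
1. The tin stands upright on the bed between the jaws, lengthwise, let go (y of tin in the frame of gauge between -0.015 and 0.015 m and z of tin in the frame of gauge between 0.009 and 0.016 m and angle between tin's own z axis and vertical below 0.1 rad and x of tin in the frame of gauge between -0.05 and 0.045 m and angle between the x axis of tin and the x axis of gauge, either way round below 0.2 rad and contact force between the fingers and tin below 0.1 N and value of joint anvil below 0.003 m), for 0.2 s.
2. The jaw is shut on the tin and the anvil's pointer stands between the marks (value of joint anvil between 0.003 and 0.012 m and contact force between each of jaw, anvil and tin above 0.8 N), for 0.3 s.
3. The record button is pressed fully down while the pointer stands between the marks (value of joint anvil between 0.003 and 0.012 m and value of joint record above 0.0042 m and contact force between anvil and tin above 0.8 N), for 0.05 s.
At the end, for the whole second after the job is handed in: The tin stands upright on the bed, within 15 mm of its centre line and squared to within 0.07 rad, held between sliding jaw and anvil (each pressing on it with more than 0.8 N), the anvil pushed back by 3 to 12 mm (pointer between the marks), the record button up again, everything at rest (all of step 2 and y of tin in the frame of gauge between -0.015 and 0.015 m and z of tin in the frame of gauge between 0.009 and 0.016 m and angle between tin's own z axis and vertical below 0.1 rad and angle between the x axis of tin and the x axis of gauge, either way round below 0.07 rad and value of joint record below 0.002 m and linear speed of tin below 0.02 m/s); the robot touches nothing.
It fails at once if The anvil is driven to its end stop (value of joint anvil above 0.015 m).
It fails at once if The tin is dropped (contact force between the fingers and tin below 0.05 N and linear speed of tin above 0.6 m/s).
It fails at once if The square tin is moved by more than 25 mm or tipped (distance of square_tin from where it was at the start of the episode above 0.025 m or angle between square_tin's own z axis and vertical above 0.3 rad).
It fails at once if The ramekin is moved by more than 25 mm or tipped (distance of ramekin from where it was at the start of the episode above 0.025 m or angle between ramekin's own z axis and vertical above 0.3 rad).
It fails at once if The jar is moved by more than 25 mm or tipped (distance of jar from where it was at the start of the episode above 0.025 m or angle between jar's own z axis and vertical above 0.3 rad).
It also fails if it takes over 58 s, if anything falls off the work surface, if the arm or the gripper's body presses on something with over 40 N, if the wrist force passes 120 N, or if a joint passes its speed limit or range.

## Robot

A 6-joint arm with a two-finger parallel gripper is mounted at the origin on the work surface. World frame = base frame: x ahead of the robot, y to its left, z up, the work surface at z = 0. Lengths are in m, angles in rad, forces in N, time in s.
With the tool pointing down it reaches from about 0.3 to 0.85 m from the base axis. Payload 4.2 kg.
Tool frame: the origin (TCP) lies midway between the tips of the shut fingers; the grasp point (between the pads) lies 19 mm behind it; z points along the fingers, y is the line along which they close (so a half turn about z gives the same grasp; the last joint's range is limited). The gripper opens to 91 mm and grips with 3 to 60 N. Pads are 32 mm wide; open, the fingers measure 118 mm over their backs; the gripper's body (76 mm by 178 mm) begins 60 mm behind the grasp point.
Start: joints at [-1.225, 0.32, 1.565, -0, 1.257, -0.02], TCP at [0.206, -0.537, 0.214] pointing down, gripper open.
Joint ranges: [-3.11, 3.11], [-0.84, 2.01], [0.21, 2.61], [-1.34, 4.49], [0.05, 2.63], [-2.56, 2.56]. Speed limits (rad/s): [2.57, 2.57, 3.14, 3.14, 3.14, 3.14].

## Interface

Orientations are given as a unit quaternion [w, x, y, z].
In Python, from workcell import read_state, snapshot, finish_job, look_for, place_of gives the robot as it stands.
- The arm moves only by the shell command python3 -m pendant 'ROWS' [FORCE]. ROWS is JSON, a list of rows, each a list of 7 numbers: the finger opening in m, from 0 to 0.0912, then the shift along the tool's x, y, z in m, then the turn, a rotation vector about the tool's x, y, z in degrees. In form: [[grip, tx, ty, tz, rx, ry, rz], ...]. A call has 1 to 20 rows; each row shifts and turns the commanded pose from where the row before left it, along the tool's axes as they then stand; what a row does not reach is not made up. A row lasts 1/12 s, in which the tool goes at most 41.7 mm and 7.16 degrees, less where a joint would pass 70% of its speed; a pose out of reach is approached as far as the arm can. A call is refused whole if a number of a shift passes 0.0417 or a number of a turn 7.16, either way. A call with a gripper value outside its range is refused whole. The fingers move at their own pace and stop on an object; FORCE is the grip in N (left out, the last holds). Time passes only in rows, so rows that do not move let the fingers close. It gives the time, the measured TCP pose, the force, the opening and the grip force at its end, in the units of the state.
- read_state(): the state, without advancing time (a new reading comes with each control period).
- snapshot(name): name is "scene" or "side" or "wrist"; returns a dict with "img" (420x560x3 uint8, red, green, blue), "fx", "fy", "cx", "cy" (pixels), "k1" (the pictures are not rectified: a ray, as slopes to the right and down, at radius r is drawn at 1 + k1 r^2 times it, then the intrinsics apply), "rvec" (rotation vector, rad) and "tvec" (3), from world to camera coordinates, as OpenCV has them. Camera axes: x right, y down, z forward; pixel columns grow to the right and rows downward; lengths in m; the calibration is good to about 2 mm. A picture is of the moment at which its call begins. There is no depth.
- finish_job(): hands the job in; it is judged then, once.
Trained networks look in a picture, given as the dict that the camera call returned (one of the last four; its "shot" number tells which), for a name from the list of things; names that differ only in an ending like _2 or _b are one class to them, and where a whole thing is asked for, a point or a joint stands for the part that bears it (a point fixed in the world has none). Each returns a list of dicts, best first, with "confidence" (0 to 1); they miss things now and then, are a little off and sometimes report something else, mostly with a low value. They report only what shows in the picture. A call takes as long as a camera call.
- look_for(picture, label): "rect" ([left, top, right, bottom] in pixels, round what is visible of it).
- place_of(picture, label): "pixel" ([column, row] in pixels: a listed point, or the origin of a listed thing).
The state is a dict: "time_s": time; "joints": joint angles; "dq": joint speeds; "effort": joint torques, N m; "tool_pos": TCP position; "ee_rot": TCP orientation; "contact_force": force on the tool from outside, world axes, zero at the start; "ft_torque": the same for the moment, N m; "grip_width": finger opening in m; "finger_force": force on a finger pad.
Only numpy, scipy, OpenCV 4.12 (cv2) and the standard library are available. Lean on these libraries where they do the work, as an engineer would, in place of code of your own. Each camera call takes 0.05 s, during which the arm holds its last target. There are 200 camera calls.

## Working session

There is one attempt and no reset: what is moved stays moved. The work goes in short steps, Python scripts to look and compute and a shell command to move; the robot and the scene stay as the last step left them, time stands still between calls to the robot, and variables do not carry over. Pictures are saved under pics/ and viewed, at most 10 in all, crops included, and the job is handed in when it is done.

```bash
mkdir -p pics; ls
cat > h.py <<'E'
import numpy as np, cv2, json
from scipy.spatial.transform import Rotation as R
from workcell import read_state, snapshot, finish_job, look_for, place_of
def ray(p,px):
    K=np.array([[p["fx"],0,p["cx"]],[0,p["fy"],p["cy"]],[0,0,1]])
    d=np.array([p["k1"],0,0,0,0],float)
    u=cv2.undistortPoints(np.array([[px]],float),K,d)[0,0]
    M=R.from_rotvec(p["rvec"]).as_matrix(); c=-M.T@np.array(p["tvec"])
    return c, M.T@np.array([u[0],u[1],1.])
def at_z(p,px,z):
    c,d=ray(p,px); return c+d*(z-c[2])/d[2]
def proj(p,X):
    K=np.array([[p["fx"],0,p["cx"]],[0,p["fy"],p["cy"]],[0,0,1]])
    return cv2.projectPoints(np.array(X,float).reshape(-1,1,3),np.array(p["rvec"],float),np.array(p["tvec"],float),K,np.array([p["k1"],0,0,0,0],float))[0][:,0]
Z=dict(gauge=0,jaw_face=.035,jaw_back=.067,anvil_face=.033,pointer=.07,record_top=None,tin=0,square_tin=0,ramekin=0,jar=0)
E
python3 - <<'E'
from h import *
s=read_state(); print(s["time_s"],s["tool_pos"],s["ee_rot"])
for n in("scene","side"):
    p=snapshot(n); cv2.imwrite(f"pics/{n}0.png",p["img"][:,:,::-1])
    for k,z in Z.items():
        for r in place_of(p,k)[:2]:
            print(n,k,np.round(r["pixel"],1),round(r["confidence"],2),np.round(at_z(p,r["pixel"],.066 if z is None else z),4))
E
```

```text
pics
0.0 [ 0.20548171 -0.53648116  0.21310534] [-8.88460782e-04  9.83321268e-01  1.81874874e-01 -1.56415120e-04]
scene gauge [218.9 257.7] 0.77 [ 0.5521 -0.1551  0.    ]
scene jaw_face [242.7 229.9] 0.92 [ 0.5639 -0.0674  0.035 ]
scene jaw_back [247.1 217.9] 0.92 [ 0.566  -0.0491  0.067 ]
scene anvil_face [189.3 269.5] 0.52 [ 0.5344 -0.2422  0.033 ]
scene pointer [177.7 268.3] 0.52 [ 0.5318 -0.272   0.07  ]
scene record_top [153.9 280.8] 0.59 [ 0.5087 -0.3289  0.066 ]
scene square_tin [311.4 144.6] 0.82 [0.5014 0.38   0.    ]
scene ramekin [306.3 191.9] 0.84 [0.607  0.1806 0.    ]
scene jar [352.9 251.2] 0.88 [0.8256 0.0647 0.    ]
side gauge [282.3 321.9] 0.57 [ 0.5466 -0.1613  0.    ]
side jaw_face [272.2 273.4] 0.58 [ 0.561  -0.0696  0.035 ]
side jaw_back [265.7 253.9] 0.9 [ 0.5579 -0.043   0.067 ]
side anvil_face [296.  347.8] 0.96 [ 0.5416 -0.2402  0.033 ]
side pointer [300.1 359.9] 0.92 [ 0.5303 -0.283   0.07  ]
side record_top [311.1 381.9] 0.86 [ 0.5323 -0.3241  0.066 ]
side record_top [291.6 346.6] 0.27 [ 0.5276 -0.2526  0.066 ]
side tin [190.3 218.9] 0.68 [0.4495 0.176  0.    ]
side square_tin [195.4 164.2] 0.71 [0.5101 0.3697 0.    ]
side square_tin [310.2 381.7] 0.53 [ 0.5467 -0.2945  0.    ]
side ramekin [250.4 196.8] 0.63 [0.6041 0.1966 0.    ]
side jar [353.9 206.7] 0.59 [0.8221 0.0736 0.    ]
```

View pics/scene0.png

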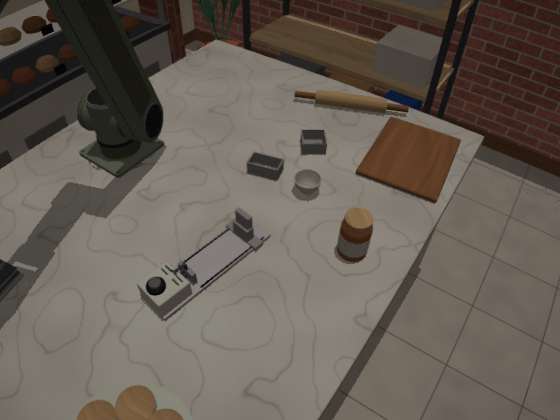

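View pics/side0.png

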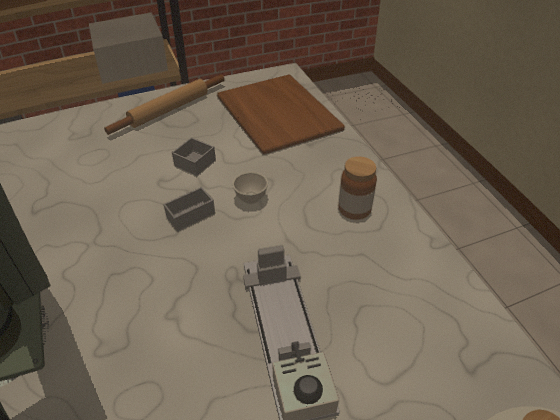

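The scene view shows the oblong tin at about (265,167), square tin (313,142), ramekin (307,183), jar (355,235), and the gauge from the jaw (243,225) to the record button (156,286). In the side view the tin is at (190,210) and the gauge runs from (272,265) to (308,388). I'll move over the gauge for a wrist view.

```bash
python3 -m pendant '[[0.0912,0.03,-0.021,-0.012,0,0,0],[0.0912,0.03,-0.021,-0.012,0,0,0],[0.0912,0.03,-0.021,-0.012,0,0,0],[0.0912,0.03,-0.021,-0.012,0,0,0],[0.0912,0.03,-0.021,-0.012,0,0,0],[0.0912,0.03,-0.021,-0.012,0,0,0],[0.0912,0.03,-0.021,-0.012,0,0,0],[0.0912,0.03,-0.021,-0.012,0,0,0],[0.0912,0.03,-0.021,-0.012,0,0,0],[0.0912,0.03,-0.021,-0.012,0,0,0],[0.0912,0.03,-0.021,-0.012,0,0,0],[0.0912,0.03,-0.021,-0.012,0,0,0],[0.0912,0,0,0,0,0,0]]'
cat > look.py <<'E'
import sys
from h import *
n,out=sys.argv[1:3]
p=snapshot(n); cv2.imwrite(f"pics/{out}.png",p["img"][:,:,::-1])
for k in (sys.argv[3:] or Z):
    z=Z[k]
    for r in place_of(p,k)[:2]:
        print(n,k,np.round(r["pixel"],1),round(r["confidence"],2),np.round(at_z(p,r["pixel"],.066 if z is None else z),4))
E
python3 look.py wrist w1
```

```text
time_s: 2.18
tool_pos: [0.4554, -0.1684, 0.3602]
ee_rot: [-0.0, 0.983, 0.185, 0.003]
contact_force: [0.5, -0.1, -0.4]
grip_width: 0.0913
finger_force: 0.0
wrist gauge [295.2 112.7] 0.6 [ 0.5486 -0.1601  0.    ]
wrist jaw_face [245.6  83.4] 0.88 [ 0.5594 -0.073   0.035 ]
wrist jaw_back [227.4  71.5] 0.62 [ 0.5628 -0.0482  0.067 ]
wrist anvil_face [341.9 137.9] 0.6 [ 0.5386 -0.242   0.033 ]
wrist pointer [366.7 154.5] 0.56 [ 0.5291 -0.2788  0.07  ]
wrist record_top [404.2 172.4] 0.77 [ 0.5258 -0.3452  0.066 ]
wrist record_top [232.5  70.3] 0.56 [ 0.5669 -0.0541  0.066 ]
wrist tin [77.7 90.6] 0.78 [0.453  0.1883 0.    ]
wrist tin [343.5 138.1] 0.62 [ 0.5402 -0.2513  0.    ]
```

View pics/w1.png

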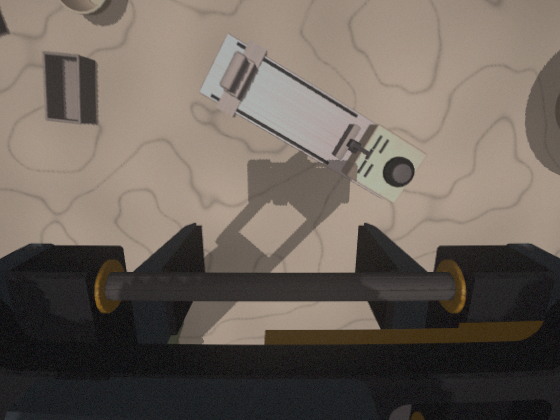

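The wrist view shows the gauge's bed end corners at (229,34) and (200,95), the housing's rear corners near (426,155) and (395,202), the jaw at (238,75), the button at (399,171), and the tin at (70,88). I'll fit the gauge pose to these.

Run:
```python
from h import *
from scipy.optimize import least_squares
im=cv2.imread("pics/w1.png")
cv2.imwrite("pics/w1c.png",cv2.resize(im[20:215,190:440],None,fx=3.2,fy=3,interpolation=cv2.INTER_CUBIC)[:, :800])
p=snapshot("wrist")
for q in [(229,34),(200,95)]: print(at_z(p,q,.012)[:2])
for q in [(426,155),(395,202)]: print(at_z(p,q,.062)[:2], at_z(p,q,.012)[:2])
print("cam",ray(p,(280,210)))
for q in [(44,53),(78,53),(96,56),(97,124),(80,122),(48,122)]: print(q,at_z(p,q,0)[:2],at_z(p,q,.042)[:2])
```

```text
[ 0.61359976 -0.02918476]
[ 0.51325726 -0.01466224]
[ 0.55422621 -0.37102635] [ 0.55772896 -0.39505212]
[ 0.47118365 -0.35950285] [ 0.46579274 -0.38229448]
cam (array([ 0.52152001, -0.14669116,  0.52886361]), array([-0.26079459, -0.10114062, -0.96020559]))
(44, 53) [0.48794474 0.24700094] [0.49061114 0.21573566]
(78, 53) [0.50667733 0.19310288] [0.50785607 0.16611795]
(96, 56) [0.5121715  0.16400168] [0.51291392 0.13932783]
(97, 124) [0.40848478 0.13821042] [0.41746154 0.11558481]
(80, 122) [0.401571   0.16663111] [0.41109682 0.14174844]
(48, 122) [0.38234297 0.21956905] [0.3933958  0.19048229]
```

View pics/w1c.png

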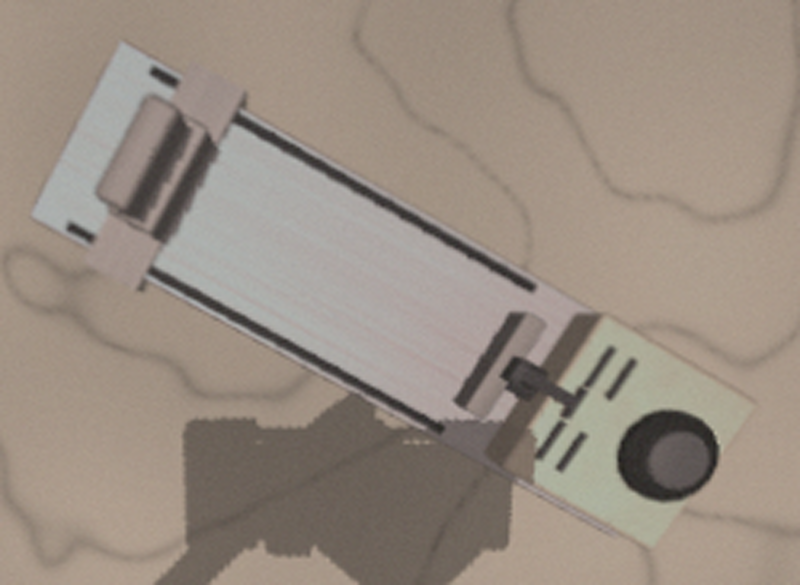

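The crop shows the bed and housing edges, the marks (centred near crop (577,402) and (597,415)), the pointer in front of the first mark, and the button at (683,460). I'll fit the gauge pose from these.

```bash
python3 - <<'E'
from h import *
from scipy.optimize import least_squares
p=snapshot("wrist")
c=np.array([(122,40),(32,216),(757,403),(652,548),(600,314),(577,402),(597,415)],float)
px=c/[3.2,3]+[190,20]
G=np.array([(-150,50,12),(-150,-50,12),(205,45,62),(205,-45,62),(114,45,62),(126.5,0,65),(138.5,0,65)])/1000
def W(v,X): 
    X=np.atleast_2d(X); return np.c_[X[:,:2]@np.array([[np.cos(v[2]),np.sin(v[2])],[-np.sin(v[2]),np.cos(v[2])]])+v[:2],X[:,2]]
f=lambda v:(proj(p,W(v,G))-px).ravel()
r=least_squares(f,[.55,-.16,-1.7],loss="soft_l1"); v=r.x
print(v,np.degrees(v[2])); print(f(v).reshape(-1,2).round(1))
for z in (.062,.07,.08): print("button px",z,proj(p,W(v,[[.178,0,z]])), "seen",np.array([683,460])/[3.2,3]+[190,20])
def inv(w): d=w[:2]-v[:2]; return np.array([np.cos(v[2])*d[0]+np.sin(v[2])*d[1],-np.sin(v[2])*d[0]+np.cos(v[2])*d[1]])
for k,z in(("jaw_face",.035),("jaw_back",.067),("anvil_face",.033),("pointer",.07)):
    q=place_of(p,k)[0]; print(k,inv(at_z(p,q["pixel"],z)))
np.save("gauge.npy",v)
print(np.degrees(read_state()["joints"]).round(1))
E
python3 -m pendant '[[0.0912,0.022,-0.035,0,0,0,1.2],[0.0912,0.022,-0.035,0,0,0,1.2],[0.0912,0.022,-0.035,0,0,0,1.2],[0.0912,0.022,-0.035,0,0,0,1.2],[0.0912,0.022,-0.035,0,0,0,1.2],[0.0912,0.022,-0.035,0,0,0,1.2],[0.0912,0,-0.03,0.0,0,0,0],[0.0912,-0.035,-0.02,0,0,0,0],[0.0912,-0.035,-0.02,0,0,0,0],[0.0912,0,0,0,0,0,0]]'
python3 look.py wrist w2 tin ramekin square_tin
```

```text
[ 0.54288943 -0.16480836 -1.72238076] -98.68514845371823
[[-1.9 -1.4]
 [-2.8  0. ]
 [ 2.   0.2]
 [ 0.9  1.9]
 [ 1.6 -1.2]
 [-0.5  0.7]
 [-0.1  0.3]]
button px 0.062 [[397.10748255 171.36730275]] seen [403.4375     173.33333333]
button px 0.07 [[399.04669511 172.21941209]] seen [403.4375     173.33333333]
button px 0.08 [[401.56181403 173.32511645]] seen [403.4375     173.33333333]
jaw_face [-0.09809795  0.0062805 ]
jaw_back [-0.11646126  0.00434494]
anvil_face [0.0790958  0.00479109]
pointer [0.12000714 0.00796469]
[-22.3   6.5  84.8  -0.   88.7  46.7]
time_s: 3.87
tool_pos: [0.4221, 0.1204, 0.3584]
ee_rot: [-0.001, 0.993, 0.122, -0.002]
contact_force: [0.4, -0.7, 0.7]
grip_width: 0.0914
finger_force: 0.0
wrist tin [244.5 141.2] 0.68 [0.4467 0.1879 0.    ]
wrist ramekin [262.6  38.8] 0.79 [0.6076 0.1947 0.    ]
wrist ramekin [140.4  73.4] 0.73 [0.512  0.3744 0.    ]
wrist square_tin [138.3  72.6] 0.56 [0.5124 0.3779 0.    ]
```

View pics/w2.png

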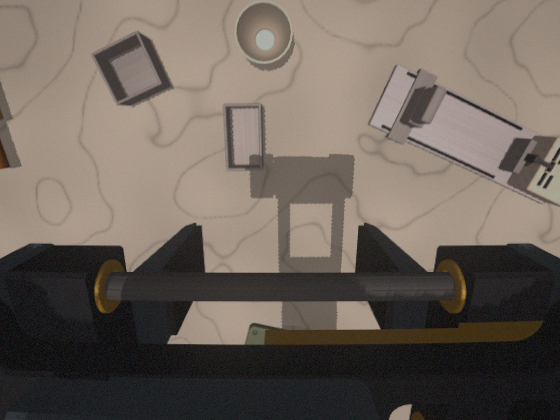

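The tin's rim in this view runs from about (224,103) and (263,104) down to (226,170) and (265,170). The ramekin is at (265,33), the square tin at (133,69) and the gauge is at right. I'll measure the tin by segmenting a rectangle.

Run:
```python
from h import *
p=snapshot("wrist"); s=read_state()
im=cv2.imread("pics/w2.png"); cv2.imwrite("pics/w2c.png",cv2.resize(im[90:185,200:290],None,fx=6,fy=6,interpolation=cv2.INTER_CUBIC))
a=np.array([at_z(p,q,.042)[:2] for q in [(224,103),(263,104),(265,170),(226,170)]])
print(a,a.mean(0))
print(np.linalg.norm(np.roll(a,-1,0)-a,axis=1)); d=(a[0]+a[1]-a[2]-a[3]); print(np.degrees(np.arctan2(d[1],d[0])))
M=R.from_quat(np.roll(s["ee_rot"],-1)).as_matrix(); print(M.round(3)); print(M.T@(np.r_[a.mean(0),.02]-s["tool_pos"]))
print(look_for(p,"tin")[:2])
```

```text
[[0.50694854 0.22381728]
 [0.51934545 0.16649421]
 [0.42275686 0.1408784 ]
 [0.40810279 0.20087314]] [0.46428841 0.18301576]
[0.05864826 0.0999276  0.06175849 0.10147372]
13.953813063962755
[[ 0.971  0.237  0.001]
 [ 0.237 -0.971 -0.   ]
 [ 0.001  0.    -1.   ]]
[ 0.04951708 -0.05438127  0.33796049]
[{'rect': [218.3, 112.4, 258.0, 177.9], 'confidence': 0.6}, {'rect': [364.2, 69.5, 560.0, 211.0], 'confidence': 0.48}]
```

View pics/w2c.png

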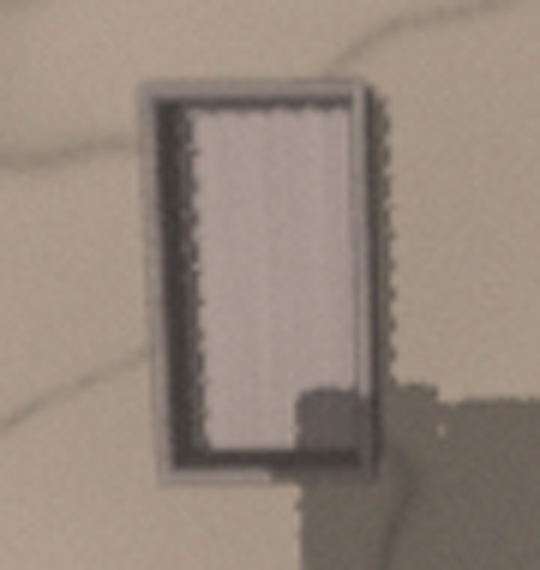

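The network's rect differs from the picture by about 8 px. The arm was probably still settling, and I combined an old picture with newer parameters. I'll re-take with both from the same shot.

Run:
```python
from h import *
import pickle
p=snapshot("wrist"); s=read_state(); pickle.dump(p,open("w3.pkl","wb"))
old=cv2.imread("pics/w2.png")
g=lambda i:cv2.cvtColor(i,cv2.COLOR_BGR2GRAY).astype(np.float32)
n=p["img"][:,:,::-1].copy()
print(cv2.phaseCorrelate(g(old)[:220],g(n)[:220]), s["tool_pos"])
print(look_for(p,"tin")[:1],place_of(p,"tin")[:1])
big=cv2.resize(n[85:200,195:295],None,fx=5,fy=5,interpolation=cv2.INTER_CUBIC)
gg=cv2.resize(n[50:215,360:560],None,fx=3.4,fy=3.4,interpolation=cv2.INTER_CUBIC)[:575]
c=np.zeros((575,800,3),np.uint8)
cv2.imwrite("pics/w3t.png",big); cv2.imwrite("pics/w3.png",n)
# tin rim: model projection fit via edges score
E=cv2.GaussianBlur(cv2.Canny(n,40,90).astype(np.float32),(0,0),1.5)
def score(v):
    c_,s_=np.cos(v[2]),np.sin(v[2]); t=np.linspace(-1,1,41)
    pts=np.r_[np.c_[t*.05,np.full(41,.028)],np.c_[t*.05,np.full(41,-.028)],np.c_[np.full(41,.05),t*.028],np.c_[np.full(41,-.05),t*.028]]
    X=np.c_[pts@np.array([[c_,s_],[-s_,c_]])+v[:2],np.full(len(pts),.042)]
    q=proj(p,X).astype(np.float32); return cv2.remap(E,q[:,0].reshape(-1,1),q[:,1].reshape(-1,1),cv2.INTER_LINEAR).mean()
best=max(((score((x,y,a)),x,y,a) for x in np.arange(.43,.48,.0015) for y in np.arange(.16,.2,.0015) for a in np.radians(np.arange(9,20,1))))
print(best,np.degrees(best[3]))
```

```text
((-3.557825972657554, 4.846326560149848), 0.6595907498583382) [0.42886253 0.11840029 0.35770503]
[{'rect': [219.4, 109.9, 262.1, 178.2], 'confidence': 0.58}] [{'pixel': [241.1, 144.8], 'confidence': 0.94}]
(np.float32(79.80931), np.float64(0.454), np.float64(0.18850000000000003), np.float64(0.2617993877991494)) 14.999999999999998
```

The lag is confirmed. The edge fit gives the tin at (0.454, 0.1885) with heading 15°, which agrees with the network. I'll descend over it.

```bash
python3 -m pendant '[[0.0912,0.0051,-0.0078,0.032,0,0,-1],[0.0912,0.0051,-0.0078,0.032,0,0,0],[0.0912,0.0051,-0.0078,0.032,0,0,0],[0.0912,0.0051,-0.0078,0.032,0,0,0],[0.0912,0.0051,-0.0078,0.032,0,0,0],[0.0912,0.0051,-0.0078,0.032,0,0,0],[0.0912,0.0051,-0.0078,0.032,0,0,0],[0.0912,0.0051,-0.0078,0.032,0,0,0],[0.0912,0,0,0,0,0,0],[0.0912,0,0,0,0,0,0],[0.0912,0,0,0,0,0,0],[0.0912,0,0,0,0,0,0]]'
python3 - <<'E'
from h import *
p=snapshot("wrist");s=read_state();print(s["tool_pos"],np.degrees(2*np.arctan2(s["ee_rot"][2],s["ee_rot"][1])))
cv2.imwrite("pics/w4.png",p["img"][:,:,::-1])
for n in("wrist","side","scene"):
    p=snapshot(n); print(n,[(np.round(r["pixel"],1),r["confidence"],at_z(p,r["pixel"],0).round(4)) for r in place_of(p,"tin")[:2]])
E
```

```text
time_s: 5.32
tool_pos: [0.4531, 0.1895, 0.104]
ee_rot: [-0.0, 0.992, 0.128, 0.002]
contact_force: [0.1, -0.1, 0.6]
grip_width: 0.0913
finger_force: 0.0
[0.45296762 0.18952623 0.10403959] 14.724203216477747
wrist [(array([279.5, 202.5]), 0.93, array([0.4555, 0.1903, 0.    ]))]
side [(array([188.5, 213.6]), 0.68, array([0.4497, 0.1948, 0.    ])), (array([292.3, 348.5]), 0.46, array([ 0.5426, -0.2217,  0.    ]))]
scene [(array([350.5, 250. ]), 0.22, array([0.8185, 0.0646, 0.    ]))]
```

View pics/w4.png

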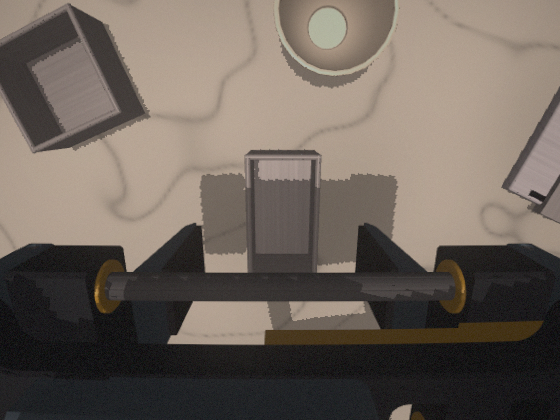

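The tin sits centred between the open fingers (its rim spans columns 246–320) and squared to them, so I'll descend, grip and lift.

```bash
python3 -m pendant '[[0.0912,0,0,0.025,0,0,0],[0.0912,0,0,0.025,0,0,0],[0.0912,0,0,0.025,0,0,0],[0.0912,0,0,0.015,0,0,0],[0.0912,0,0,0,0,0,0],[0.04,0,0,0,0,0,0],[0.04,0,0,0,0,0,0],[0.04,0,0,0,0,0,0],[0.04,0,0,0,0,0,0],[0.04,0,0,0,0,0,0],[0.04,0,0,0,0,0,0],[0.04,0,0,0,0,0,0],[0.04,0,0,0,0,0,0]]' 15
```

```text
time_s: 6.75
tool_pos: [0.4521, 0.1895, 0.0127]
ee_rot: [0.0, 0.992, 0.129, 0.001]
contact_force: [0.3, -1.5, 6.3]
grip_width: 0.0563
finger_force: 15.0
```

```bash
python3 -m pendant '[[0.04,0,0,-0.01,0,0,0],[0.04,0,0,-0.025,0,0,0],[0.04,0,0,-0.035,0,0,0],[0.04,0,0,-0.035,0,0,0],[0.04,0,0,-0.035,0,0,0],[0.04,-0.01,0.0345,-0.016,0,0,0],[0.04,-0.01,0.0345,-0.016,0,0,0],[0.04,-0.01,0.0345,-0.016,0,0,0],[0.04,-0.01,0.0345,-0.016,0,0,0],[0.04,-0.01,0.0345,-0.016,0,0,0],[0.04,-0.01,0.0345,-0.016,0,0,0],[0.04,-0.01,0.0345,-0.016,0,0,0],[0.04,-0.01,0.0345,-0.016,0,0,0],[0.04,-0.01,0.0345,-0.016,0,0,0],[0.04,-0.01,0.0345,-0.016,0,0,0],[0.04,0,0,0,0,0,0],[0.04,0,0,0,0,0,0],[0.04,0,0,0,0,0,0],[0.04,0,0,0,0,0,0],[0.04,0,0,0,0,0,0]]'
cat > fit.py <<'E'
from h import *
import pickle
from scipy.optimize import differential_evolution
def W(v,X):
    X=np.atleast_2d(X); c,s=np.cos(v[2]),np.sin(v[2])
    return np.c_[X[:,:2]@np.array([[c,s],[-s,c]])+v[:2],X[:,2]]
def inv(v,w):
    d=np.array(w[:2])-v[:2]; c,s=np.cos(v[2]),np.sin(v[2]); return np.array([c*d[0]+s*d[1],-s*d[0]+c*d[1]])
def seg(a,b,n=40): return np.linspace(a,b,n)
def model():
    m=[seg((-.150,.05,.012),(-.150,-.05,.012)),seg((-.15,.05,.012),(.114,.05,.012),80),seg((-.15,-.05,.012),(.114,-.05,.012),80)]
    m+=[seg((.205,.045,.062),(.205,-.045,.062)),seg((.114,.045,.062),(.205,.045,.062)),seg((.114,-.045,.062),(.205,-.045,.062)),seg((.114,.045,.062),(.114,-.045,.062))]
    return np.vstack(m)
def fit(p,lo,hi):
    n=p["img"][:,:,::-1].copy()
    E=cv2.GaussianBlur(cv2.Canny(n,40,90).astype(np.float32),(0,0),1.5); m=model()
    def f(v):
        q=proj(p,W(v,m)).astype(np.float32); return -cv2.remap(E,q[:,:1].copy(),q[:,1:].copy(),cv2.INTER_LINEAR).mean()
    r=differential_evolution(f,list(zip(lo,hi)),seed=1,popsize=30); return r.x,r.fun
E
python3 - <<'E'
from fit import *
p=snapshot("wrist"); s=read_state(); pickle.dump(p,open("w5.pkl","wb")); print(s["tool_pos"],s["grip_width"],s["finger_force"])
v,f=fit(p,[.52,-.19,-1.85],[.58,-.13,-1.6]); print("wrist",v,np.degrees(v[2]),f)
for k,z in(("gauge",0),("jaw_face",.035),("jaw_back",.067),("anvil_face",.033),("pointer",.07),("record_top",.075)):
    for q in place_of(p,k)[:1]: print(k,q["confidence"],inv(v,at_z(p,q["pixel"],z)).round(4))
ps=snapshot("side"); v2,f2=fit(ps,[.52,-.19,-1.85],[.58,-.13,-1.6]); print("side",v2,f2)
np.save("gauge.npy",v)
n=p["img"][:,:,::-1].copy()
for q in proj(p,W(v,model())): cv2.circle(n,tuple(int(round(t)) for t in q),0,(0,0,255),-1)
cv2.imwrite("pics/w5.png",cv2.resize(n[:250],None,fx=1.42,fy=1.42))
E
```

```text
time_s: 8.42
tool_pos: [0.4425, -0.1682, 0.3112]
ee_rot: [-0.001, 0.992, 0.129, -0.001]
contact_force: [-0.1, 0.9, -1.7]
grip_width: 0.056
finger_force: 15.0
[ 0.4425637  -0.1683484   0.31135083] 0.055721641631419135 14.999836385250092
wrist [ 0.54794225 -0.15789209 -1.71384741] -98.19622316188816 -65.00549
gauge 0.97 [-0.0003  0.0038]
jaw_face 0.6 [-0.089   0.0026]
jaw_back 0.56 [-0.1112  0.0045]
pointer 0.89 [ 0.1243 -0.0007]
record_top 0.79 [0.1843 0.0049]
side [ 0.54436632 -0.15766981 -1.70264531] -62.95097732543945
```

View pics/w5.png

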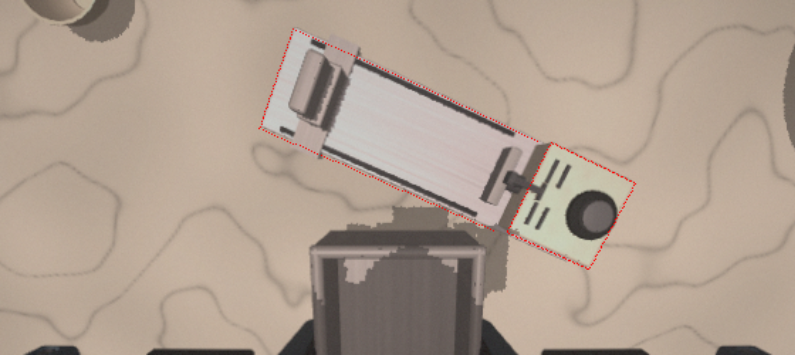

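The overlaid model (red) matches the bed and housing outlines closely, and the jaw is near fully open. I'll move over the bed, turn to heading 81.9° and come down above it.

```bash
python3 -m pendant '[[0.04,0.0326,0.0102,0,0,0,0],[0.04,0.0326,0.0102,0,0,0,0],[0.04,0.0326,0.0102,0,0,0,0],[0.04,0,0,0.02,0,0,-6.71],[0.04,0,0,0.02,0,0,-6.71],[0.04,0,0,0.02,0,0,-6.71],[0.04,0,0,0.02,0,0,-6.71],[0.04,0,0,0.02,0,0,-6.71],[0.04,0,0,0.02,0,0,-6.71],[0.04,0,0,0.02,0,0,-6.71],[0.04,0,0,0.02,0,0,-6.71],[0.04,0,0,0.02,0,0,-6.71],[0.04,0,0,0.02,0,0,-6.71],[0.04,0,0,0,0,0,0],[0.04,0,0,0,0,0,0],[0.04,0,0,0,0,0,0],[0.04,0,0,0,0,0,0]]'
cat > st.py <<'E'
from fit import *
v=np.array([.547,-.158,np.radians(-98.1)])
s=read_state(); M=R.from_quat(np.roll(s["ee_rot"],-1)).as_matrix()
print(s["time_s"],"tcp",np.round(s["tool_pos"],4),"gauge xy",inv(v,s["tool_pos"]).round(4),"head",np.degrees(np.arctan2(M[1,0],M[0,0])).round(2),"tilt",M[2].round(3),"F",np.round(s["contact_force"],1),s["grip_width"])
E
python3 st.py
```

```text
time_s: 10.23
tool_pos: [0.5463, -0.1747, 0.1135]
ee_rot: [0.001, 0.756, 0.654, 0.001]
contact_force: [-0.1, -0.7, -1.7]
grip_width: 0.0558
finger_force: 15.0
10.2333 tcp [ 0.5463 -0.1747  0.1135] gauge xy [0.0167 0.0016] head 81.76 tilt [-0.001  0.003 -1.   ] F [-0.1 -0.7 -1.7] 0.055831639426080513
```

```bash
python3 -m pendant '[[0.04,0,0,0.02,0,0,0],[0.04,0,0,0.02,0,0,0],[0.04,0,0,0.02,0,0,0],[0.04,0,0,0.012,0,0,0],[0.04,0,0,0.005,0,0,0],[0.04,0,0,0.004,0,0,0],[0.04,0,0,0.003,0,0,0],[0.04,0,0,0.002,0,0,0],[0.04,0,0,0.001,0,0,0],[0.04,0,0,0,0,0,0],[0.04,0,0,0,0,0,0],[0.04,0,0,0,0,0,0]]'; python3 st.py
```

```text
time_s: 11.23
tool_pos: [0.5454, -0.1744, 0.0254]
ee_rot: [0.0, 0.756, 0.655, 0.0]
contact_force: [1.1, -0.2, -1.5]
grip_width: 0.0558
finger_force: 15.0
11.2333 tcp [ 0.5454 -0.1744  0.0254] gauge xy [0.0165 0.0007] head 81.85 tilt [-0.     0.001 -1.   ] F [ 1.1 -0.2 -1.5] 0.05579739670918437
```

```bash
python3 -m pendant '[[0.04,0,0,0.001,0,0,0],[0.04,0,0,0,0,0,0],[0.04,0,0,0,0,0,0]]'; python3 st.py
```

```text
time_s: 11.48
tool_pos: [0.5455, -0.1745, 0.0247]
ee_rot: [0.001, 0.756, 0.655, 0.0]
contact_force: [-0.8, 0.5, 5.0]
grip_width: 0.0558
finger_force: 15.0
11.4833 tcp [ 0.5455 -0.1745  0.0247] gauge xy [0.0165 0.0008] head 81.86 tilt [-0.     0.001 -1.   ] F [-0.8  0.5  5. ] 0.05583446303124773
```

```bash
python3 -m pendant '[[0.0912,0,0,0,0,0,0],[0.0912,0,0,0,0,0,0],[0.0912,0,0,0,0,0,0],[0.0912,0,0,0,0,0,0],[0.0912,0,0,0,0,0,0],[0.0912,0,0,0,0,0,0],[0.0912,0,0,-0.01,0,0,0],[0.0912,0,0,-0.03,0,0,0],[0.0912,0,0,-0.035,0,0,0],[0.0912,0,0,-0.035,0,0,0],[0,0.033,0,-0.02,0,0,0],[0,0.033,0,-0.02,0,0,0],[0,0.033,0,0,0,0,0],[0,0.033,0,0,0,0,0],[0,0.034,0,0,0,0,0],[0,0,0,0,0,0,0],[0,0,0,0,0,0,0],[0,0,0,0,0,0,0]]'; python3 st.py
cat > chk.py <<'E'
from fit import *
import sys
v=np.array([.547,-.158,np.radians(-98.1)])
for n in ("side","wrist","scene"):
    p=snapshot(n)
    for k,z in (("tin",.012),("jaw_face",.035),("jaw_back",.067),("anvil_face",.033),("pointer",.07),("record_top",.075)):
        for q in place_of(p,k)[:1]: print(n,k,round(q["confidence"],2),np.round(q["pixel"],1),inv(v,at_z(p,q["pixel"],z)).round(4))
E
python3 chk.py
```

```text
time_s: 12.98
tool_pos: [0.5685, -0.0103, 0.1744]
ee_rot: [0.0, 0.755, 0.655, -0.0]
contact_force: [0.1, -1.0, 0.2]
grip_width: 0.0409
finger_force: 0.0
12.9833 tcp [ 0.5685 -0.0103  0.1744] gauge xy [-0.1492  0.0005] head 81.89 tilt [-0.001  0.    -1.   ] F [ 0.1 -1.   0.2] 0.040920546246452784
side tin 0.87 [283.4 325.3] [ 0.0187 -0.0015]
side jaw_face 0.79 [271.9 278.4] [-0.0774 -0.0018]
side jaw_back 0.57 [267.2 255.8] [-0.1099 -0.0036]
side anvil_face 0.86 [293.  350.9] [ 0.0869 -0.0005]
side pointer 0.77 [297.5 357.4] [ 0.1206 -0.0019]
side record_top 0.56 [306.9 386.1] [ 0.176  -0.0011]
wrist tin 0.94 [278.5 318.8] [ 0.0149 -0.0005]
wrist jaw_face 0.63 [281.1 252.5] [-0.0853  0.0026]
wrist jaw_back 0.97 [282.7 245.3] [-0.1071  0.004 ]
wrist anvil_face 0.25 [499.   87.7] [-0.256   0.2144]
scene tin 0.36 [188.8 268.3] [ 0.0763 -0.018 ]
scene jaw_face 0.66 [244.3 232.1] [-0.0898  0.0124]
scene jaw_back 0.68 [250.6 217.4] [-0.118   0.0088]
scene anvil_face 0.75 [186.1 270.3] [ 0.0921 -0.0044]
scene pointer 0.51 [177.  268.5] [0.1165 0.0003]
scene record_top 0.41 [152.9 283.2] [ 0.1824 -0.004 ]
```

The tin is on the bed at gauge x of about 15–19 mm and centred. Next I'll bring the shut fingers down behind the jaw.

```bash
python3 -m pendant '[[0,0.005,0,0,0,0,0],[0,0,0,0,0,0,0],[0,0,0,0.02,0,0,0],[0,0,0,0.03,0,0,0],[0,0,0,0.03,0,0,0],[0,0,0,0.02,0,0,0],[0,0,0,0.013,0,0,0],[0,0,0,0,0,0,0],[0,0,0,0,0,0,0],[0,-0.007,0,0,0,0,0],[0,-0.007,0,0,0,0,0],[0,0,0,0,0,0,0],[0,0,0,0,0,0,0]]'; python3 st.py
```

```text
time_s: 15.12
tool_pos: [0.5678, -0.0196, 0.0619]
ee_rot: [0.001, 0.756, 0.655, 0.001]
contact_force: [-0.2, -0.5, 0.9]
grip_width: 0.0007
finger_force: 0.0
15.1167 tcp [ 0.5678 -0.0196  0.0619] gauge xy [-0.14    0.0011] head 81.79 tilt [ 0.     0.002 -1.   ] F [-0.2 -0.5  0.9] 0.0006553602898713657
```

```bash
for i in 1; do python3 -m pendant '[[0,-0.003,0,0,0,0,0],[0,-0.003,0,0,0,0,0],[0,-0.003,0,0,0,0,0],[0,-0.003,0,0,0,0,0]]'; python3 st.py; done; python3 -m pendant '[[0,-0.004,0,0,0,0,0],[0,-0.004,0,0,0,0,0]]' ; python3 st.py;  python3 -m pendant '[[0,-0.004,0,0,0,0,0],[0,-0.004,0,0,0,0,0],[0,-0.004,0,0,0,0,0]]' ; python3 st.py
```

```text
time_s: 15.45
tool_pos: [0.5656, -0.0311, 0.061]
ee_rot: [0.0, 0.756, 0.655, 0.0]
contact_force: [-0.2, 0.4, -0.5]
grip_width: 0.0005
finger_force: 0.0
15.45 tcp [ 0.5656 -0.0311  0.061 ] gauge xy [-0.1283  0.0006] head 81.86 tilt [-0.  0. -1.] F [-0.2  0.4 -0.5] 0.0005051571303634548
time_s: 15.62
tool_pos: [0.5648, -0.0372, 0.061]
ee_rot: [-0.001, 0.756, 0.654, 0.001]
contact_force: [1.4, 7.0, 0.7]
grip_width: 0.0006
finger_force: 3.8
15.6167 tcp [ 0.5648 -0.0372  0.061 ] gauge xy [-0.1221  0.0006] head 81.76 tilt [ 0.004  0.    -1.   ] F [1.4 7.  0.7] 0.0005640165853860131
time_s: 15.87
tool_pos: [0.563, -0.0488, 0.061]
ee_rot: [-0.001, 0.756, 0.655, 0.001]
contact_force: [-0.1, 6.8, 0.4]
grip_width: 0.0004
finger_force: 3.9
15.8667 tcp [ 0.563  -0.0488  0.061 ] gauge xy [-0.1104  0.0005] head 81.77 tilt [ 0.004 -0.    -1.   ] F [-0.1  6.8  0.4] 0.000415008117160083
```

```bash
python3 -m pendant '[[0,-0.004,0,0,0,0,0],[0,-0.004,0,0,0,0,0],[0,-0.004,0,0,0,0,0],[0,-0.004,0,0,0,0,0],[0,-0.004,0,0,0,0,0],[0,-0.004,0,0,0,0,0],[0,-0.004,0,0,0,0,0],[0,-0.004,0,0,0,0,0],[0,-0.004,0,0,0,0,0],[0,-0.004,0,0,0,0,0],[0,-0.004,0,0,0,0,0],[0,-0.003,0,0,0,0,0],[0,0,0,0,0,0,0]]'; python3 st.py; python3 chk.py
```

```text
time_s: 16.95
tool_pos: [0.5561, -0.0957, 0.061]
ee_rot: [-0.001, 0.756, 0.654, 0.001]
contact_force: [0.2, 6.9, 1.5]
grip_width: 0.0006
finger_force: 3.0
16.95 tcp [ 0.5561 -0.0957  0.061 ] gauge xy [-0.0629  0.0002] head 81.76 tilt [ 0.003 -0.001 -1.   ] F [0.2 6.9 1.5] 0.0006142083123866773
side tin 0.77 [283.1 331.6] [ 0.0319 -0.0052]
side jaw_face 0.66 [276.7 303.5] [-0.0169 -0.006 ]
side jaw_back 0.66 [274.7 281. ] [-0.0457 -0.003 ]
side anvil_face 0.75 [295.2 350.1] [0.0862 0.0037]
side pointer 0.9 [297.  359.9] [ 0.1249 -0.0039]
side record_top 0.72 [309.5 385.3] [0.1757 0.0033]
scene tin 0.91 [204.6 263.2] [ 0.0384 -0.0012]
scene jaw_face 0.93 [224.2 246.4] [-0.0215  0.0095]
scene jaw_back 0.7 [226.9 230.9] [-0.0445 -0.0019]
scene anvil_face 0.82 [188.3 269.9] [ 0.0876 -0.0014]
scene pointer 0.59 [180.3 269.5] [0.1129 0.0081]
```

```bash
python3 -m pendant '[[0,-0.002,0,0,0,0,0],[0,-0.002,0,0,0,0,0],[0,-0.002,0,0,0,0,0],[0,-0.002,0,0,0,0,0]]' >/dev/null; python3 st.py; python3 -m pendant '[[0,-0.001,0,0,0,0,0],[0,-0.001,0,0,0,0,0]]'>/dev/null; python3 st.py;python3 -m pendant '[[0,-0.001,0,0,0,0,0],[0,-0.001,0,0,0,0,0],[0,0,0,0,0,0,0]]'>/dev/null; python3 st.py; python3 chk.py
```

```text
18.3333 tcp [ 0.555  -0.1029  0.0611] gauge xy [-0.0557  0.0002] head 81.77 tilt [ 0.004 -0.001 -1.   ] F [-0.1  8.9  2.2] 0.0008149963986797603
18.5 tcp [ 0.5547 -0.1047  0.061 ] gauge xy [-0.0539  0.0002] head 81.75 tilt [ 0.004 -0.001 -1.   ] F [1.6 9.6 1.5] 0.00038622494790754245
18.75 tcp [ 0.5545 -0.1066  0.061 ] gauge xy [-0.052   0.0001] head 81.76 tilt [ 0.005 -0.001 -1.   ] F [0.6 8.6 1. ] 0.00042463066994841424
side tin 0.92 [286.2 334.1] [ 0.0384 -0.0009]
side jaw_face 0.89 [279.3 305.7] [-0.0108 -0.0024]
side jaw_back 0.93 [275.5 282.9] [-0.041  -0.0025]
side anvil_face 0.86 [294.6 353. ] [0.0916 0.0012]
side pointer 0.58 [299.1 361.8] [ 0.1291 -0.0014]
side record_top 0.7 [283.2 321.1] [ 0.0493 -0.0092]
scene tin 0.92 [201.1 264.9] [ 0.048  -0.0036]
scene jaw_face 0.94 [220.9 248.3] [-0.0116  0.0079]
scene jaw_back 0.89 [225.5 233.3] [-0.0368  0.0013]
scene anvil_face 0.62 [188.4 272.1] [0.0916 0.0038]
scene pointer 0.49 [175.4 271.6] [0.1247 0.0045]
scene record_top 0.42 [152.4 280.9] [ 0.1795 -0.0099]
```

The anvil has moved roughly 4–5 mm. I'll back off, rise and look down at the pointer from beyond the housing.

```bash
python3 -m pendant '[[0,0.01,0,0,0,0,0],[0,0.01,0,0,0,0,0],[0,0,0,-0.035,0,0,0],[0,0,0,-0.035,0,0,0],[0,-0.02,0,-0.035,0,0,0],[0,-0.036,0,-0.02,0,0,0],[0,-0.04,0,-0.01,0,0,0],[0,-0.04,0,0,0,0,0],[0,-0.04,0,0,0,0,0],[0,-0.04,0,0,0,0,0],[0,-0.04,0,0,0,0,0],[0,-0.04,0,0,0,0,0],[0,-0.04,0,0,0,0,0],[0,0,0,0,0,0,0],[0,0,0,0,0,0,0],[0,0,0,0,0,0,0],[0,0,0,0,0,0,0]]' >/dev/null; python3 st.py
python3 - <<'E'
from fit import *
p=snapshot("wrist"); pickle.dump(p,open("w6.pkl","wb"))
v=np.array([.547,-.158,np.radians(-98.1)])
for k,z in (("tin",.012),("jaw_face",.035),("jaw_back",.067),("anvil_face",.033),("pointer",.07),("record_top",.075)):
    for q in place_of(p,k)[:1]: print(k,round(q["confidence"],2),np.round(q["pixel"],1),inv(v,at_z(p,q["pixel"],z)).round(4))
n=p["img"][:,:,::-1].copy(); c=proj(p,W(v,[[.13,0,.065]]))[0].astype(int); print(c)
x0=max(0,min(c[0]-70,420)); y0=max(0,c[1]-55)
a=cv2.resize(n[y0:y0+105,x0:x0+140],None,fx=4,fy=4,interpolation=cv2.INTER_CUBIC)
print(x0,y0); cv2.imwrite("pics/w6.png",a)
E
```

```text
21.2167 tcp [ 0.5101 -0.4203  0.1959] gauge xy [0.2648 0.0004] head 81.94 tilt [ 0.001 -0.    -1.   ] F [-0.7  0.1 -0.1] 0.000309222108257537
anvil_face 0.62 [279.5  15.7] [0.091  0.0005]
pointer 0.91 [280.1  50.8] [0.1302 0.0011]
record_top 0.83 [283.3 106.4] [0.1777 0.004 ]
[278  51]
208 0
```

View pics/w6.png

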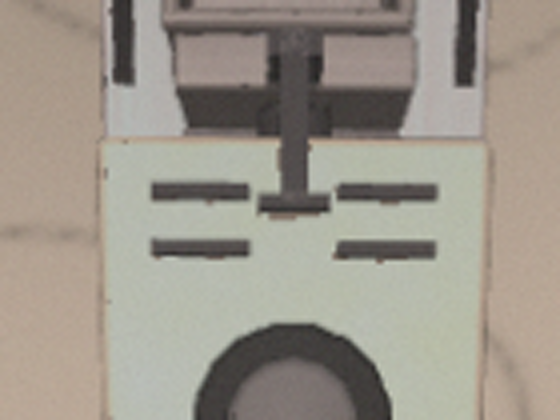

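The pointer crossbar is at crop row 203, between the marks at rows 191 and 248. That puts the anvil at about 5.3 mm after parallax correction, safely between the marks. Now I'll press the record button.

```bash
python3 -m pendant '[[0,0.03,0,0.02,0,0,0],[0,0.03,0,0.025,0,0,0],[0,0.027,0,0.03,0,0,0],[0,0,0,0.02,0,0,0],[0,0,0,0.005,0,0,0],[0,0,0,0,0,0,0],[0,0,0,0,0,0,0]]' >/dev/null; python3 st.py; python3 -m pendant '[[0,0,0,0.003,0,0,0],[0,0,0,0.003,0,0,0],[0,0,0,0.003,0,0,0],[0,0,0,0,0,0,0]]' >/dev/null; python3 st.py
```

```text
22.15 tcp [ 0.5228 -0.3367  0.097 ] gauge xy [0.1803 0.0012] head 81.84 tilt [-0.001  0.002 -1.   ] F [ 0.5 -1.   0.7] 0.0004171703726019438
22.4833 tcp [ 0.5218 -0.336   0.0868] gauge xy [1.798e-01 1.000e-04] head 81.82 tilt [ 0. -0. -1.] F [-0.7 -0.2 -0.1] 0.0005118596115685533
```

```bash
for i in 1 2 3; do :; done; python3 -m pendant '[[0,0,0,0.002,0,0,0],[0,0,0,0.002,0,0,0]]' >/dev/null; python3 st.py; python3 -m pendant '[[0,0,0,0.002,0,0,0],[0,0,0,0.001,0,0,0]]' >/dev/null; python3 st.py; python3 -m pendant '[[0,0,0,0.001,0,0,0],[0,0,0,0.001,0,0,0]]' >/dev/null; python3 st.py
```

```text
22.65 tcp [ 0.5222 -0.336   0.0832] gauge xy [0.1797 0.0005] head 81.85 tilt [-0.001  0.001 -1.   ] F [-0.6 -0.1  2.2] 0.0002401892502386675
22.8167 tcp [ 0.5222 -0.336   0.0802] gauge xy [0.1797 0.0005] head 81.86 tilt [-0.001  0.001 -1.   ] F [-0.9 -0.5  3.4] 0.0007601651989426442
22.9833 tcp [ 0.5222 -0.336   0.0784] gauge xy [0.1797 0.0005] head 81.87 tilt [-0.001  0.001 -1.   ] F [-1.6 -0.8  4. ] 0.00048465956464121174
```

```bash
python3 -m pendant '[[0,0,0,0.001,0,0,0],[0,0,0,0.001,0,0,0]]' >/dev/null; python3 st.py; python3 -m pendant '[[0,0,0,0.001,0,0,0],[0,0,0,0,0,0,0]]' >/dev/null; python3 st.py
```

```text
23.15 tcp [ 0.5223 -0.336   0.0781] gauge xy [0.1797 0.0006] head 81.87 tilt [-0.001  0.001 -1.   ] F [-4.   1.3 18.1] 0.0005029633066801552
23.3167 tcp [ 0.5223 -0.336   0.0781] gauge xy [0.1797 0.0006] head 81.86 tilt [-0.001  0.002 -1.   ] F [-4.6  1.8 18.7] 0.00048812399454251494
```

The button bottomed out, with the force jumping to 18 N. I'll rise and check.

```bash
python3 -m pendant '[[0,0,0,-0.01,0,0,0],[0,0,0,-0.03,0,0,0],[0,0,0,-0.035,0,0,0],[0,-0.03,0,-0.025,0,0,0],[0,-0.03,0,-0.02,0,0,0],[0,-0.025,0,0,0,0,0],[0,0,0,0,0,0,0],[0,0,0,0,0,0,0],[0,0,0,0,0,0,0],[0,0,0,0,0,0,0]]' >/dev/null; python3 st.py
python3 - <<'E'
from fit import *
v=np.array([.547,-.158,np.radians(-98.1)])
for n in("wrist","side"):
    p=snapshot(n)
    for k,z in (("tin",.012),("jaw_face",.035),("anvil_face",.033),("pointer",.07),("record_top",.083)):
        for q in place_of(p,k)[:1]: print(n,k,round(q["confidence"],2),inv(v,at_z(p,q["pixel"],z)).round(4))
    if n=="wrist":
        c=proj(p,W(v,[[.13,0,.065]]))[0].astype(int); x0=c[0]-70; y0=max(0,c[1]-55)
        cv2.imwrite("pics/w7.png",cv2.resize(p["img"][y0:y0+130,x0:x0+140,::-1],None,fx=4,fy=4,interpolation=cv2.INTER_CUBIC))
E
```

```text
24.15 tcp [ 0.5099 -0.4184  0.1939] gauge xy [ 0.263 -0.   ] head 81.91 tilt [ 0.002 -0.002 -1.   ] F [ 1.7 -0.2 -0.2] 0.0005123179105104115
wrist anvil_face 0.66 [0.0865 0.0031]
wrist pointer 0.8 [0.1298 0.0047]
wrist record_top 0.75 [0.1781 0.0023]
side tin 0.7 [ 0.0392 -0.0049]
side jaw_face 0.93 [-0.0109 -0.0095]
side record_top 0.37 [ 0.1801 -0.0013]
```

View pics/w7.png

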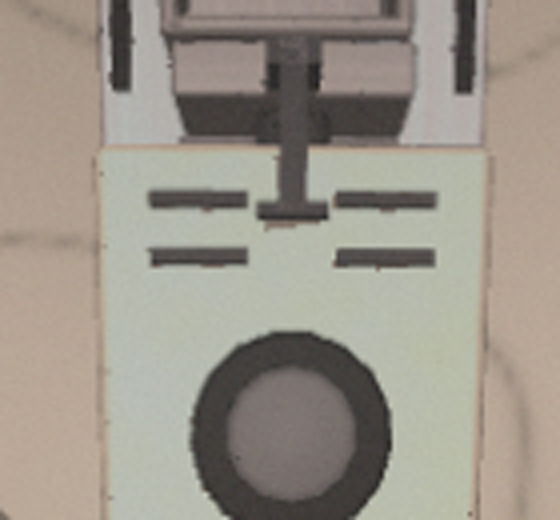

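The pointer (crop row 210) still stands between the marks at rows 200 and 257. The button is up again, the tin is squared against the anvil, and the robot is clear of everything.

```bash
python3 -c "
from workcell import finish_job; print(finish_job())"
```

```text
the job is handed in; nothing more can be done
None
```

I handed the job in: the tin is held squared between the jaws with the anvil pushed back about 5 mm (estimated from the camera), so the pointer stands between the marks; I pressed the record button fully down once and it came back up, and the bystanders were not touched. The hand-in returned no verdict.

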